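# Throw the pawl and open the ratchet clamp

### The arm

A 6-joint arm with a two-finger parallel gripper is mounted at the origin on a cart in front of the work surface, level with it; the furniture and walls round the work are solid. World frame = base frame: x ahead of the robot, y to its left, z up, the work surface at z = 0. Lengths are in m, angles in rad, forces in N, time in s.
With the tool pointing down it reaches from about 0.425 to 0.95 m from the base axis. Payload 3.5 kg.
Tool frame: the origin (TCP) lies midway between the tips of the shut fingers; the grasp point (between the pads) lies 19 mm behind it; z points along the fingers, y is the direction in which the jaws open and shut (so a half turn about z gives the same grasp; the last joint's range is limited). The gripper opens to 85 mm and grips with 20 to 120 N. Pads are 22 mm wide; open, the fingers measure 114 mm over their backs; the gripper's body (76 mm by 85 mm) begins 54 mm behind the grasp point. The pads swing forward as they close: fully open they stand 13 mm farther back than shut.
Start: joints at [-1.414, 0.286, 1.577, -0, 1.279, -0.15], TCP at [0.204, -0.643, 0.231] pointing down, gripper open.
Joint ranges: [-2.77, 2.77], [-0.9, 2.22], [0.21, 2.48], [-1.53, 4.67], [0.24, 2.81], [-2.84, 2.84]. Speed limits (rad/s): [2.79, 2.79, 3.14, 3.14, 3.14, 3.14].

### API

Orientations are given as a unit quaternion [x, y, z, w].
In Python, from plant import ctrl gives the robot as it stands.
- The arm moves only by the tool apply_moves, never from a script. Its argument "moves" is a list that holds one entry, the list of rows, each a list of 7 numbers: the shift along the tool's x, y, z in m, then the turn, a rotation vector about the tool's x, y, z in degrees, then the gripper's target within -1 to 1 (shut at 1, half-way at 0, fully open at -1). In form: [[[tx, ty, tz, ax, ay, az, hand], ...]]. A call has 1 to 12 rows; each row shifts and turns the pose as measured when the row begins, along the tool's axes as they then stand; what a row does not reach is not made up. A row lasts 1/10 s, in which the tool goes at most 50 mm and 8.59 degrees, less where a joint would pass 70% of its speed; a pose out of reach is approached as far as the arm can. A call with a gripper value outside its range is refused whole. The fingers move at their own pace and stop on an object; "force" is the grip in N (left out, the last holds). Time passes only in rows, so rows that do not move let the fingers close. It gives the time, the measured TCP pose, the force and the opening at its end, in the units of the state.
- ctrl.get_state(): the state, without advancing time (a new reading comes with each control period).
- ctrl.read_camera(name): name is "side" or "top"; returns the picture (480x640x3 uint8, red, green, blue); there is no depth.
- ctrl.get_calibration(name): a dict with "camera_matrix" (3x3 intrinsics, pixels), "k1" (the pictures are not rectified: a ray, as slopes to the right and down, at radius r is drawn at 1 + k1 r^2 times it, then the intrinsics apply), "cam_to_world" (4x4, takes a point from camera to world coordinates). Camera axes: x right, y up, looking along -z (the intrinsics and any distortion apply to the point x, -y, -z); pixel columns grow to the right and rows downward; lengths in m; the calibration is good to about 2 mm. A picture is of the moment at which its call begins. get_calibration takes no time and is no camera call.
- ctrl.sign_off(): hands the job in, once; it reports no verdict.
The state is a dict: "time": time; "qpos": joint angles; "dq": joint speeds; "joint_efforts": joint torques, N m; "eef_pos": TCP position; "tcp_rot": TCP orientation; "contact_force": force on the tool from outside, world axes, zero at the start; "wrist_torque": the same for the moment, N m; "opening": opening from 0.0 (shut) to 1.0 (fully open).
Only numpy, scipy, OpenCV 4.12 (cv2) and the standard library are available. Lean on these libraries where they do the work, as an engineer would, in place of code of your own. Each camera call takes 0.05 s, during which the arm holds its last target. There are 200 camera calls.

### The job

Open the ratchet clamp on the bench for the next, wider panel: first throw the pawl lever right over so that the pawl is lifted off the teeth and stays off, then slide the moving jaw all the way back against its end stop. Leave the pawl thrown over, and leave the offcut lying in the clamp and the other things round it where they are.

Things in the scene. Friction and masses are not known exactly. Their poses are not given: they have to be found in the camera images.
- clamp: Ratchet clamp fixed to the bench, plywood base 336 x 114 x 18 mm. Origin: centre of its underside. x: closing direction, from the end stop (steel block, x = -151 to -166 mm, 48 mm high) to the fixed jaw (wooden face at x = 142 mm, 70 mm high); y: towards the side with the fixed steel bar of saw teeth (y = 25 to 45 mm, crests 33 mm high, pitch 12 mm); z up.
- jaw (a joint): Position (m) of the moving jaw along the clamp's x: 0 = fully open, against the end stop; at most 0.145. A grey slide, 80 mm long, y = -45 to 17 mm, top 50 mm over the bench, front plate 64 mm. Slides with 2.5 N of friction, stays where left. With the pawl in the teeth it goes forward but back 12 mm at most.
- jaw_grip (a point): Point inside the upright wooden grip on the moving jaw, moves with it, axes like the clamp's. Grip 18 mm thick along x, 40 mm wide along y, from 54 to 96 mm over the bench; the point is 80 mm over the bench, in the middle of thickness and width. Free on both x sides; the jaw's front plate (64 mm high) begins 49 mm ahead of it.
- pawl (a joint): Angle (rad) of the pawl lever about its pin (along the clamp's y): 0 to 0.25 = tip resting in the teeth, lever leaning towards the end stop; 1.3 = thrown right over against its stop, lever leaning towards the fixed jaw, tip off the teeth. It falls by its own weight (0.5 N or less at the ball), stays at either end, balances at about 0.6.
- pawl_pin (a point): Point on the axis of the pawl's pin, in the middle of the lever's thickness, 54 mm above the bench; 30 mm ahead of and 48 mm to the +y side of jaw_grip, and moves with the jaw. Its axes turn with the pawl.
- pawl_ball (a point): Centre of the black ball (24 mm diameter) at the end of the pawl's lever, a steel rod 10 mm thick that rises from the pin; 75 mm from the pin. With the pawl at angle q the ball stands 75*sin(q - 0.61) mm ahead of the pin along the clamp's x and 75*cos(q - 0.61) mm above it.
- offcut: Loose wooden offcut, 45 x 110 x 22 mm, lying on the clamp's base across it, close to the fixed jaw. Origin: centre of its underside; y along its length.
- sanding_block: Loose cork sanding block, 61 x 105 x 32 mm, on the bench on the toothed side of the clamp. Origin: centre of its underside.
- wax_tin: Loose flat round tin, 69 mm across, 29 mm high, on the bench on the side of the clamp away from the teeth. Origin: centre of its underside.
- masking_tape: Loose roll of paper tape, 94 mm across, 30 mm high, lying flat on the bench on the side of the clamp away from the teeth. Origin: centre of its underside.
Not all that is in view belongs to the job. What is shaped like the offcut but red is not meant.

How it is judged:
By the outcome, as a careful person would: the job done as asked, in the order asked, and still so for the second after the job is handed in, with the robot touching nothing.
It also fails if it takes over 48 s, if anything falls off the work surface, if the arm or the gripper's body presses on something with over 40 N, if the wrist force passes 120 N, or if a joint passes its speed limit or range.

## Working session

There is one attempt and no reset: what is moved stays moved. The work goes in short steps, Python scripts to look and compute and a tool call to move; the robot and the scene stay as the last step left them, time stands still between calls to the robot, and variables do not carry over. Pictures are saved under pics/ and viewed, about 8 in all and at most 12, crops included, and the job is handed in when it is done.

Besides the shell and the picture viewer there is one more tool, called after ">>>" as name([rows], argument=value, ...), one row to a line, values as JSON. apply_moves: Moves the arm, as the interface text tells. Its arguments: {"type":"object","properties":{"moves":{"type":"array","items":{"type":"array","items":{"type":"array","items":{"type":"number"}}}},"force":{"type":"number"}},"required":["moves"]}

```bash
mkdir -p pics; ls
python3 - <<'E'
from plant import ctrl
import cv2
for n in("side","top"):
    cv2.imwrite(f"pics/{n}0.png",ctrl.read_camera(n)[:,:,::-1]); c=ctrl.get_calibration(n); print(c)
print(ctrl.get_state())
E
```

```text
pics
{'camera_matrix': array([[589.35226846,   0.        , 314.90665734],
       [  0.        , 589.35226846, 234.746065  ],
       [  0.        ,   0.        ,   1.        ]]), 'k1': -0.12552341768147432, 'cam_to_world': array([[-0.89157056,  0.24608012, -0.38019273,  0.17685821],
       [-0.4527016 , -0.50793612,  0.73284525,  0.71528412],
       [-0.01277498,  0.8254971 ,  0.56426176,  0.59432697],
       [ 0.        ,  0.        ,  0.        ,  1.        ]])}
{'camera_matrix': array([[557.31420269,   0.        , 323.21238208],
       [  0.        , 557.31420269, 232.89858276],
       [  0.        ,   0.        ,   1.        ]]), 'k1': -0.04166543975284887, 'cam_to_world': array([[ 4.92008136e-04,  9.88624908e-01, -1.50401292e-01,
         3.74171977e-01],
       [-9.99622905e-01, -3.64311636e-03, -2.72171743e-02,
         1.52165621e-02],
       [-2.74555058e-02,  1.50357968e-01,  9.88250311e-01,
         9.29034787e-01],
       [ 0.00000000e+00,  0.00000000e+00,  0.00000000e+00,
         1.00000000e+00]])}
{'time': 0.1, 'qpos': array([-1.41398973e+00,  2.87107984e-01,  1.57805516e+00,  1.12927729e-05,
        1.27858947e+00, -1.50005613e-01]), 'dq': array([-0.0009111 , -0.00194694, -0.00309577, -0.00014947, -0.0005015 ,
        0.00078673]), 'joint_efforts': array([ 7.54493958e-04, -4.07296228e+01, -2.93699867e+01, -1.25433612e-04,
        3.42006773e-03, -5.09645020e-06]), 'eef_pos': array([ 0.20379664, -0.64286941,  0.23005159]), 'tcp_rot': array([ 9.88256015e-01,  1.52803414e-01,  1.73278234e-06, -1.07999502e-03]), 'contact_force': array([-0.24094576, -0.6971063 , -0.2567558 ]), 'wrist_torque': array([-0.02043982,  0.00840501, -0.00493615]), 'opening': 0.9997254675808533}
```

View pics/top0.png

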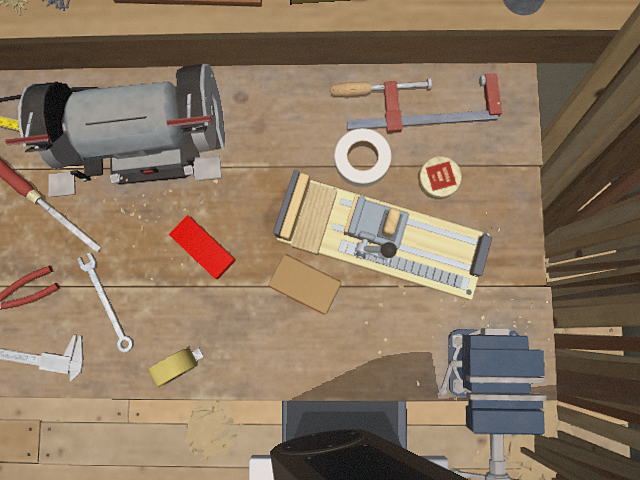

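View pics/side0.png

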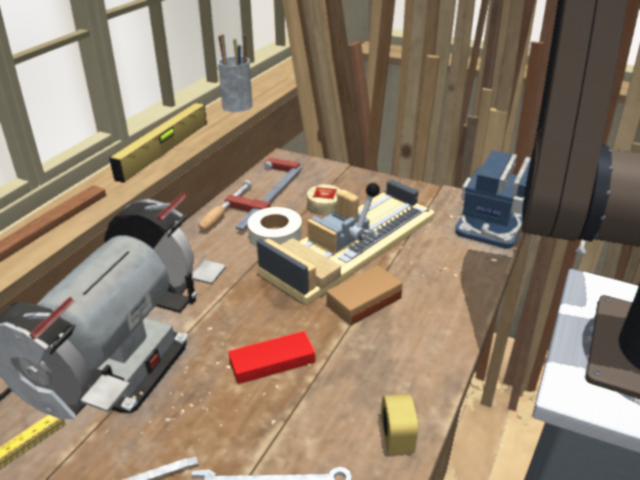

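Top view: clamp from the fixed jaw (290,205) to the end stop (482,255), with the grip at about (392,220) and the black ball at (388,250). The sanding block is at (305,283), the tape at (362,156) and the tin at (440,177). I'll enlarge the clamp for corner picking.

Run:
```python
import cv2,numpy as np
a=cv2.imread("pics/top0.png")[155:310,265:500]; cv2.imwrite("pics/c1.png",cv2.resize(a,None,fx=3.4,fy=3.4,interpolation=cv2.INTER_CUBIC))
b=cv2.imread("pics/side0.png")[170:310,250:440]; cv2.imwrite("pics/c2.png",cv2.resize(b,None,fx=4,fy=4,interpolation=cv2.INTER_CUBIC))
```

```text
(no output)
```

View pics/c1.png

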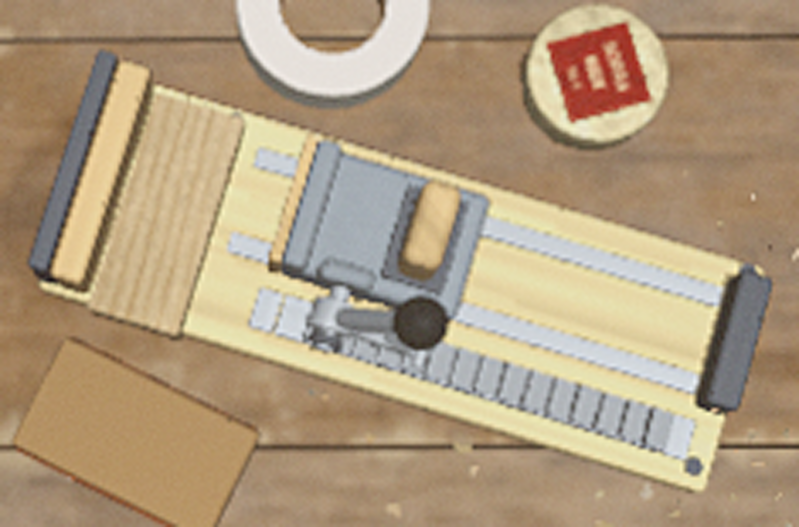

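View pics/c2.png

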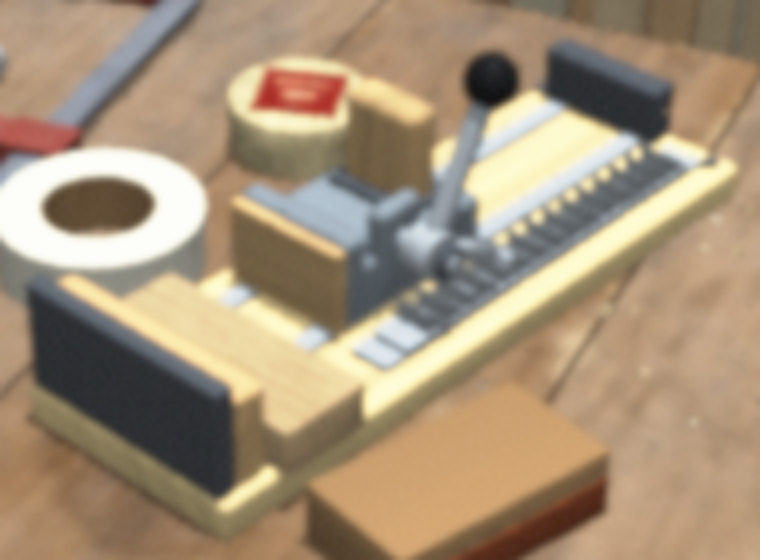

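The crops show the ball at (419,323) in c1 and (491,80) in c2, and the lever leaning towards the end stop. The plain-wood offcut lies by the fixed jaw, separate from the red one. Next I'll fit the clamp pose, grip and pawl angle.

```bash
cat > h.py <<'E'
import numpy as np
from plant import ctrl
from scipy.optimize import least_squares
C={n:ctrl.get_calibration(n) for n in("side","top")}
def proj(n,p):
    c=C[n];M=c["cam_to_world"];q=M[:3,:3].T@(np.asarray(p)-M[:3,3])
    s=np.array([q[0],-q[1]])/-q[2]; s=s*(1+c["k1"]*(s@s)); K=c["camera_matrix"]
    return K[:2,:2]@s+K[:2,2]
def W(x,y,th,p):
    c,s=np.cos(th),np.sin(th);p=np.array(p)/1000
    return np.array([x+c*p[0]-s*p[1],y+s*p[0]+c*p[1],p[2]])
def T(u,v):return np.array([265+u/3.4,155+v/3.4])
def S(u,v):return np.array([250+u/4,170+v/4])
E
cat > fit.py <<'E'
from h import *
def line(n,P,a,b,pix):
    A=proj(n,W(*P,a));B=proj(n,W(*P,b));d=(B-A)/np.linalg.norm(B-A);r=pix-A
    return d[0]*r[1]-d[1]*r[0]
def res(v):
    P=v[:3];g=v[3]*1000;q=v[4];r=[]
    r+=list(proj("top",W(*P,[-168,57,18]))-T(708,490))
    for u in [(400,397),(200,338)]: r.append(line("top",P,[-168,57,18],[168,57,18],T(*u)))
    for u in [(160,86),(600,216)]: r.append(line("top",P,[-168,-57,18],[168,-57,18],T(*u)))
    for u in [(151,75),(82,285)]: r.append(line("top",P,[142,-50,70],[142,50,70],T(*u)))
    for u in [(715,450)]: r.append(line("top",P,[-168,50,18],[-168,-50,18],T(*u)))
    r+=list(proj("side",W(*P,[168,57,18]))-S(222,512))
    r+=list(proj("side",W(*P,[-168,57,18]))-S(738,168))
    r.append(line("side",P,[-168,57,18],[168,57,18],S(480,335)))
    b=[g+30+75*np.sin(q-.61),v[5]*1000+48,54+75*np.cos(q-.61)]
    r+=list(proj("top",W(*P,b))-T(419,323)); r+=list(proj("side",W(*P,b))-S(491,79))
    t=[g,v[5]*1000,95]
    r+=list(proj("top",W(*P,t))-T(440,227)); r+=list(proj("side",W(*P,t))-S(392,101))
    return np.array(r)
v=least_squares(res,[.42,-.1,1.35,0,.1,-.014],loss="soft_l1").x
print(v.round(4));print(res(v).round(1))
P=v[:3];g=v[3]*1000;q=v[4];gy=v[5]*1000
for n,p in dict(grip=[g,gy,80],pin=[g+30,gy+48,54],ball=[g+30+75*np.sin(q-.61),gy+48,54+75*np.cos(q-.61)]).items(): print(n,p,W(*P,p).round(4))
for x in (g-31,g-39,g+9+40): print(x,[((proj("top",W(*P,[x,y,50]))-[265,155])*3.4).round() for y in(-45,17)])
E
python3 fit.py
```

```text
[ 0.5069 -0.0582  1.2704 -0.0056  0.1408 -0.0137]
[-0.5  0.5  0.3 -0.2 -0.3 -0.1 -1.5 -1.1 -0.7  0.9 -1.5  0.1 -2.  -0.1
 -0.1  0.2  0.1 -1.1 -1.4 -0.4  0.6 -2. ]
grip [np.float64(-5.556829595835064), np.float64(-13.746295374958088), 80] [ 0.5184 -0.0676  0.08  ]
pin [np.float64(24.443170404164935), np.float64(34.25370462504191), 54] [ 0.4814 -0.0248  0.054 ]
ball [np.float64(-9.469381968042828), np.float64(34.25370462504191), np.float64(120.89498330668948)] [ 0.4714 -0.0572  0.1209]
-36.55682959583506 [array([508., 198.]), array([472., 324.])]
-44.55682959583506 [array([524., 203.]), array([488., 329.])]
43.44317040416494 [array([345., 150.]), array([307., 274.])]
```

Fit residuals are about 1 px. Ball at about (0.471,-0.057,0.121), clamp yaw 72.8°, pawl about 0.14 rad, jaw about 0.124 open to go. Plan: with shut fingers and tool x along clamp x, push the ball over, then push the grip back from its front side. First I'll lift, turn -55° about tool z and shut.

>>> apply_moves([
  [[0,0,-0.04,0,0,-8,1],[0,0,-0.04,0,0,-8,1],[0,0,-0.02,0,0,-8,1],[0,0,0,0,0,-8,1],[0,0,0,0,0,-8,1],[0,0,0,0,0,-8,1],[0,0,0,0,0,-7,1]],
], force=40)

```text
time: 0.8
eef_pos: [0.2035, -0.641, 0.3278]
tcp_rot: [0.794, 0.607, 0.003, -0.006]
contact_force: [-0.0, -0.3, -0.4]
opening: -0.001
```

```bash
cat > go.py <<'E'
# usage: go.py clampx clampy z(mm): shift in tool axes to a target in clamp axes, and tool yaw error
import sys; from h import *
from scipy.spatial.transform import Rotation as R
P=(.5069,-.0582,1.2704)
s=ctrl.get_state();r=R.from_quat(s["tcp_rot"]).as_matrix()
t=W(*P,[float(a) for a in sys.argv[1:4]])
c,k=np.cos(P[2]),np.sin(P[2]);d=s["eef_pos"]-np.array([P[0],P[1],0])
print("clamp pos",(np.array([c*d[0]+k*d[1],-k*d[0]+c*d[1],d[2]])*1000).round(1),"world",s["eef_pos"].round(4),"target",t.round(4))
print("tool shift",(r.T@(t-s["eef_pos"])).round(4),"yaw err deg",np.degrees(P[2]-np.arctan2(r[1,0],r[0,0])).round(2),"tilt",r[:,2].round(3),"F",s["contact_force"].round(1),"t",s["time"],"open",s["opening"],"q",s["qpos"].round(2))
E
python3 go.py -55 34 330
```

```text
clamp pos [-646.5  117.4  327.8] world [ 0.2035 -0.641   0.3278] target [ 0.4581 -0.1007  0.33  ]
tool shift [0.5882 0.104  0.0043] yaw err deg -2.0 tilt [-0.002  0.013 -1.   ] F [-0.  -0.3 -0.4] t 0.8 open -0.0008764413964636893 q [-1.41  0.23  1.46 -0.    1.45 -1.15]
```

>>> apply_moves([
  [[0.048,0.0085,0,0,0,2,1],[0.048,0.0085,0,0,0,0,1],[0.048,0.0085,0,0,0,0,1],[0.048,0.0085,0,0,0,0,1],[0.048,0.0085,0,0,0,0,1],[0.048,0.0085,0,0,0,0,1],[0.048,0.0085,0,0,0,0,1],[0.048,0.0085,0,0,0,0,1],[0.048,0.0085,0,0,0,0,1],[0.048,0.0085,0,0,0,0,1],[0.048,0.0085,0,0,0,0,1],[0.048,0.0085,0,0,0,0,1]],
])

```text
time: 2.0
eef_pos: [0.4716, -0.1091, 0.3268]
tcp_rot: [0.808, 0.589, 0.005, -0.012]
contact_force: [0.5, -0.6, -0.2]
opening: 0.003
```

```bash
python3 go.py -55 34 200
```

```text
clamp pos [-59.   18.6 326.8] world [ 0.4716 -0.1091  0.3268] target [ 0.4581 -0.1007  0.2   ]
tool shift [ 0.0011 -0.0137  0.1271] yaw err deg 0.67 tilt [-0.006  0.025 -1.   ] F [ 0.5 -0.6 -0.2] t 2.0 open 0.0030625878391946906 q [-0.45 -0.2   1.91  0.02  1.45 -0.14]
```

>>> apply_moves([
  [[0,-0.006,0.03,-0.7,-1.2,-0.5,1],[0,-0.006,0.04,0,0,0,1],[0,-0.002,0.04,0,0,0,1],[0,0,0,0,0,0,1],[0,0,0,0,0,0,1]],
])

```text
time: 2.5
eef_pos: [0.4602, -0.0963, 0.2152]
tcp_rot: [0.802, 0.598, 0.001, 0.0]
contact_force: [-0.1, 0.6, 0.8]
opening: 0.003
```

```bash
python3 go.py -55 34 105
```

```text
clamp pos [-50.2  33.3 215.2] world [ 0.4602 -0.0963  0.2152] target [ 0.4581 -0.1007  0.105 ]
tool shift [-0.0049 -0.001   0.1102] yaw err deg -0.64 tilt [ 0.003  0.001 -1.   ] F [-0.1  0.6  0.8] t 2.5 open 0.003432746661745543 q [-0.42 -0.17  2.08  0.    1.22 -0.14]
```

>>> apply_moves([
  [[-0.005,-0.001,0.03,0,0,0.6,1],[0,0,0.03,0,0,0,1],[0,0,0.03,0,0,0,1],[0,0,0.015,0,0,0,1],[0,0,0,0,0,0,1],[0,0,0,0,0,0,1]],
])

```text
time: 3.1
eef_pos: [0.4686, -0.1076, 0.1226]
tcp_rot: [0.806, 0.592, 0.007, 0.011]
contact_force: [0.4, -0.0, 1.4]
opening: -0.003
```

```bash
python3 go.py 30 34 106
python3 - <<'E'
from plant import ctrl
import cv2
b=ctrl.read_camera("side")[110:330,220:520,::-1]
cv2.imwrite("pics/s2.png",cv2.resize(b,None,fx=2.5,fy=2.5,interpolation=cv2.INTER_CUBIC))
E
```

```text
clamp pos [-58.5  22.  122.6] world [ 0.4686 -0.1076  0.1226] target [ 0.4833 -0.0195  0.106 ]
tool shift [ 0.0885 -0.0127  0.0161] yaw err deg 0.18 tilt [ 0.025 -0.01  -1.   ] F [ 0.4 -0.   1.4] t 3.1 open -0.002838227893736777 q [-0.44 -0.04  2.15  0.    1.01 -0.14]
```

View pics/s2.png

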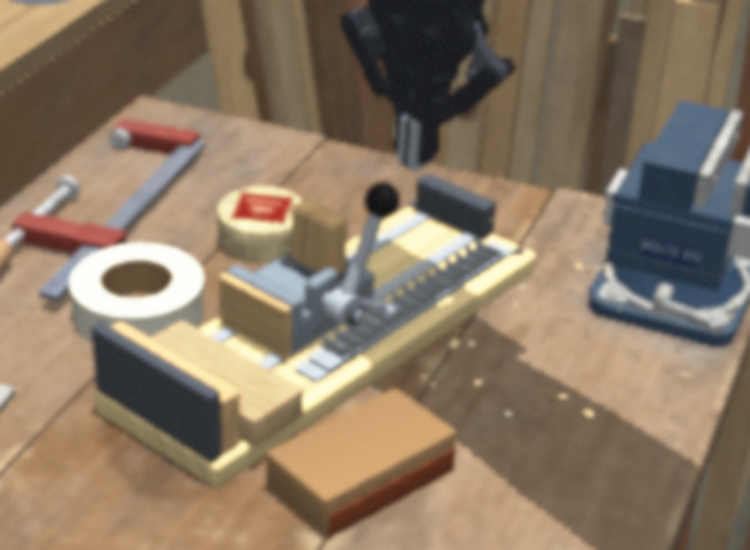

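Side crop: shut fingertips at (408,160), behind the ball (382,198) on the end-stop side, everything else undisturbed. Now I'll correct the drift and finish descending.

>>> apply_moves([
  [[0.001,-0.006,0.006,1.4,0.1,0,1],[0.001,-0.006,0.006,0,0,0,1],[0,0,0.004,0,0,0,1],[0,0,0,0,0,0,1]],
])

```text
time: 3.55
eef_pos: [0.4599, -0.1031, 0.11]
tcp_rot: [0.806, 0.592, 0.002, 0.004]
contact_force: [0.1, -0.2, -0.1]
opening: -0.006
```

```bash
python3 go.py 30 34 106;python3 -c "
from h import *
print((proj('side',ctrl.get_state()['eef_pos'])-[220,110])*2.5)"
```

```text
clamp pos [-56.8  31.6 110. ] world [ 0.4599 -0.1031  0.11  ] target [ 0.4833 -0.0195  0.106 ]
tool shift [ 0.0868 -0.0027  0.0039] yaw err deg 0.19 tilt [ 0.008 -0.004 -1.   ] F [ 0.1 -0.2 -0.1] t 3.55 open -0.006041322697216924 q [-0.44 -0.03  2.17  0.    1.   -0.13]
[423.52962718 183.79741956]
```

>>> apply_moves([
  [[0.012,-0.002,0.002,0,0,0,1],[0.012,0,0.002,0,0,0,1],[0.012,0,0,0,0,0,1],[0.012,0,0,0,0,0,1],[0.012,0,0,0,0,0,1],[0.012,0,0,0,0,0,1]],
])

```text
time: 4.15
eef_pos: [0.4812, -0.0283, 0.1059]
tcp_rot: [0.806, 0.592, 0.003, 0.004]
contact_force: [0.7, 0.2, 0.3]
opening: -0.004
```

```bash
python3 go.py 45 34 103
python3 - <<'E'
from plant import ctrl
import cv2
b=ctrl.read_camera("side")[110:330,220:520,::-1]
cv2.imwrite("pics/s3.png",cv2.resize(b,None,fx=2.5,fy=2.5,interpolation=cv2.INTER_CUBIC))
E
```

```text
clamp pos [ 21.   33.5 105.9] world [ 0.4812 -0.0283  0.1059] target [ 0.4877 -0.0052  0.103 ]
tool shift [ 0.024  -0.0007  0.0028] yaw err deg 0.23 tilt [ 0.009 -0.004 -1.   ] F [0.7 0.2 0.3] t 4.15 open -0.003772751684038039 q [-0.27 -0.    2.15 -0.    0.99  0.04]
```

View pics/s3.png

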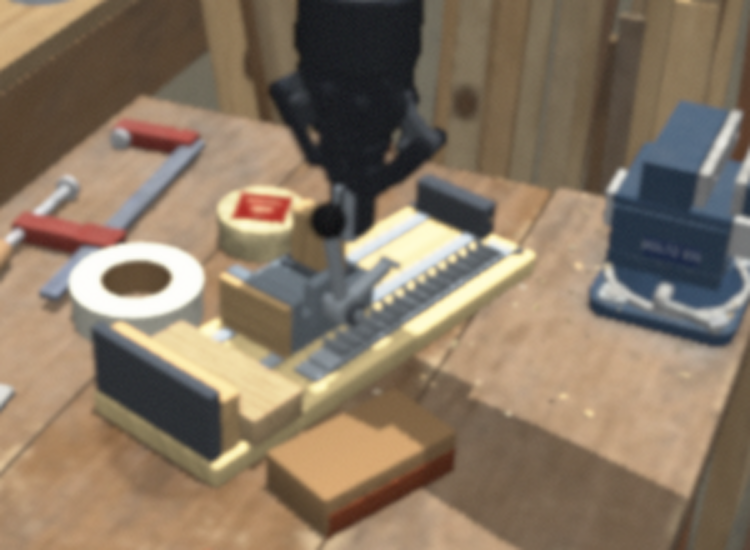

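Side crop: the ball, now at (328,220), is just past vertical with the fingers behind it, and the jaw hasn't moved. I'll continue.

>>> apply_moves([
  [[0.008,0,0.001,0,0,0,1],[0.008,0,0,0,0,0,1],[0.006,0,0,0,0,0,1],[0.004,0,0,0,0,0,1],[0,0,0,0,0,0,1],[0,0,0,0,0,0,1]],
])

```text
time: 4.8
eef_pos: [0.4899, 0.0008, 0.1046]
tcp_rot: [0.805, 0.593, 0.003, 0.004]
contact_force: [-0.0, 0.4, -0.0]
opening: 0.002
```

```bash
python3 go.py 34 34 103
python3 - <<'E'
from plant import ctrl
import cv2
b=ctrl.read_camera("side")[110:330,220:520,::-1]
cv2.imwrite("pics/s4.png",cv2.resize(b,None,fx=2.5,fy=2.5,interpolation=cv2.INTER_CUBIC))
E
```

```text
clamp pos [ 51.4  33.7 104.6] world [0.4899 0.0008 0.1046] target [ 0.4845 -0.0157  0.103 ]
tool shift [-0.0174 -0.0003  0.0016] yaw err deg 0.1 tilt [ 0.009 -0.003 -1.   ] F [-0.   0.4 -0. ] t 4.8 open 0.0017026710437144496 q [-0.21  0.02  2.13 -0.    0.98  0.1 ]
```

View pics/s4.png

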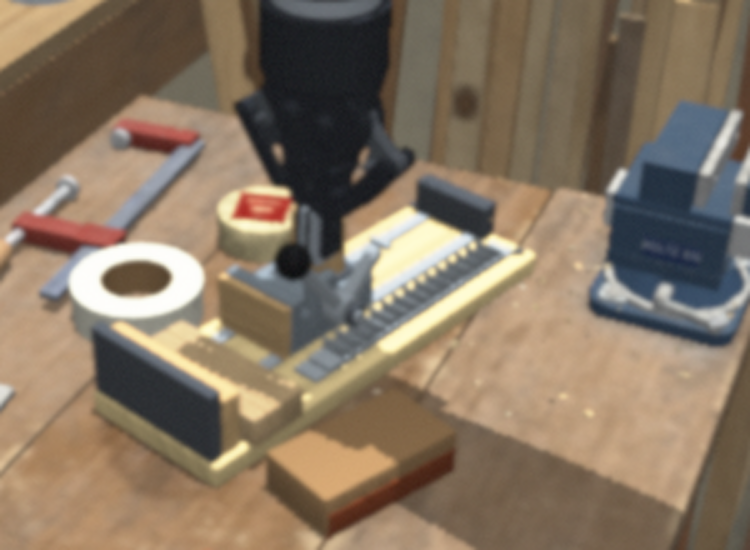

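Side crop: ball at (293,260) and the pawl tip raised behind the pin. I'll check that against the q=1.3 prediction, back off 10 mm and raise clear.

>>> apply_moves([
  [[-0.01,0,0,0,0,0,1],[-0.005,0,-0.02,0,0,0,1],[0,0,-0.03,0,0,0,1],[0,0,0,0,0,0,1]],
])

```text
time: 5.25
eef_pos: [0.4834, -0.0163, 0.1549]
tcp_rot: [0.806, 0.592, 0.002, 0.003]
contact_force: [0.6, -0.9, -0.4]
opening: 0.001
```

```bash
python3 go.py 24 -14 150
python3 - <<'E'
from h import *
import cv2
P=(.5069,-.0582,1.2704)
for dx in(0,5):
  for q in(1.1,1.3): print(dx,q,(proj("side",W(*P,[24.4+dx+75*np.sin(q-.61),34.2,54+75*np.cos(q-.61)]))-[220,110])*2.5)
b=ctrl.read_camera("top")[155:310,265:500,::-1]
cv2.imwrite("pics/t5.png",cv2.resize(b,None,fx=3.4,fy=3.4,interpolation=cv2.INTER_CUBIC))
E
```

```text
clamp pos [ 33.   34.9 154.9] world [ 0.4834 -0.0163  0.1549] target [ 0.5274 -0.0394  0.15  ]
tool shift [-0.0089  0.0489  0.0052] yaw err deg 0.2 tilt [ 0.006 -0.003 -1.   ] F [ 0.6 -0.9 -0.4] t 5.25 open 0.0008649062959187183 q [-0.24 -0.07  2.11 -0.    1.09  0.06]
0 1.1 [310.3900847  238.82521808]
0 1.3 [296.65254103 258.19712962]
5 1.1 [304.95020758 241.94826147]
5 1.3 [291.14881057 261.39547751]
```

View pics/t5.png

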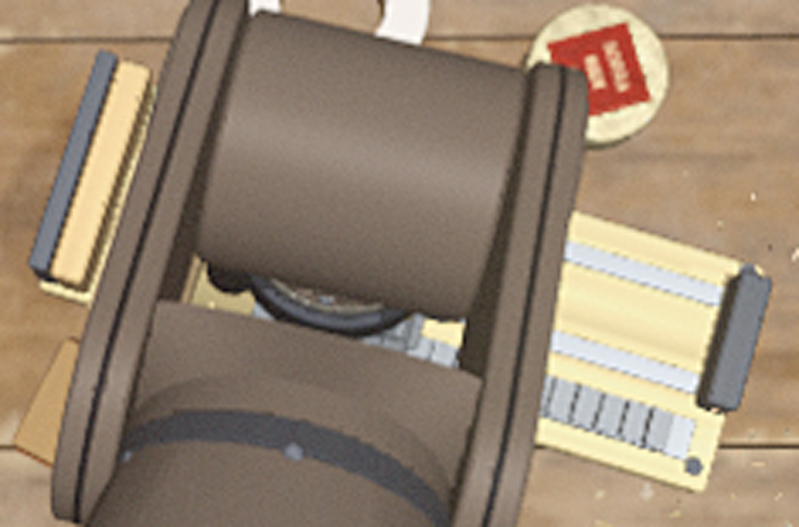

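Pawl is at about 1.3 rad: predicted (297,258), seen (293,260), so the jaw has been nudged about 2 mm at most. The top view is blocked by the arm. Next, move over the gap in front of the grip and descend.

>>> apply_moves([
  [[-0.002,0.025,0,0,0,0,1],[-0.001,0.024,0,0.3,0,0,1],[0,0,0,0,0,0,1],[0,0,0,0,0,0,1]],
])

```text
time: 5.7
eef_pos: [0.5251, -0.0351, 0.1482]
tcp_rot: [0.807, 0.591, -0.004, -0.004]
contact_force: [-0.7, -0.2, -0.0]
opening: -0.0
```

```bash
python3 go.py 28 -14 76
```

```text
clamp pos [ 27.5 -10.5 148.2] world [ 0.5251 -0.0351  0.1482] target [ 0.5286 -0.0356  0.076 ]
tool shift [0.0007 0.0042 0.0722] yaw err deg 0.3 tilt [-0.011  0.001 -1.   ] F [-0.7 -0.2 -0. ] t 5.7 open -0.00033596708456663376 q [-0.26  0.05  2.01 -0.    1.1   0.05]
```

>>> apply_moves([
  [[0.001,0.003,0.015,-0.5,0,0,1],[0.001,0.001,0.02,0,0,0,1],[0,0,0.02,0,0,0,1],[0,0,0.012,0,0,0,1],[0,0,0,0,0,0,1],[0,0,0,0,0,0,1]],
])

```text
time: 6.3
eef_pos: [0.5231, -0.033, 0.0761]
tcp_rot: [0.806, 0.591, -0.003, -0.003]
contact_force: [0.4, -0.6, 0.8]
opening: 0.001
```

```bash
python3 go.py 28 -14 76
```

```text
clamp pos [28.9 -8.  76.1] world [ 0.5231 -0.033   0.0761] target [ 0.5286 -0.0356  0.076 ]
tool shift [-0.0008  0.006   0.0001] yaw err deg 0.29 tilt [-0.009  0.001 -1.   ] F [ 0.4 -0.6  0.8] t 6.3 open 0.0006062495839344684 q [-0.26  0.15  2.05 -0.    0.95  0.05]
```

>>> apply_moves([
  [[-0.008,0.004,0,-0.4,0,0,1],[-0.01,0.002,0,0,0,0,1],[-0.01,0,0,0,0,0,1],[-0.01,0,0,0,0,0,1],[-0.01,0,0,0,0,0,1],[-0.01,0,0,0,0,0,1],[-0.01,0,0,0,0,0,1],[-0.01,0,0,0,0,0,1]],
])

```text
time: 7.1
eef_pos: [0.5045, -0.1134, 0.0779]
tcp_rot: [0.807, 0.591, 0.001, -0.0]
contact_force: [1.6, 2.0, -1.3]
opening: 0.003
```

```bash
python3 go.py -100 -14 76
```

```text
clamp pos [-53.5 -14.   77.9] world [ 0.5045 -0.1134  0.0779] target [ 0.4907 -0.1579  0.076 ]
tool shift [-0.0465  0.0003  0.0018] yaw err deg 0.34 tilt [ 0.002  0.002 -1.   ] F [ 1.6  2.  -1.3] t 7.1 open 0.003352807291396488 q [-0.42  0.13  2.07  0.    0.94 -0.11]
```

Force along clamp x is about 2.4 N, which matches plain slide friction. The pawl is not catching.

>>> apply_moves([
  [[-0.01,0,0.001,0,0,0,1],[-0.01,0,0.001,0,0,0,1],[-0.01,0,0,0,0,0,1],[-0.008,0,0,0,0,0,1],[-0.005,0,0,0,0,0,1],[-0.004,0,0,0,0,0,1]],
])

```text
time: 7.7
eef_pos: [0.4927, -0.1534, 0.0772]
tcp_rot: [0.81, 0.586, 0.013, -0.007]
contact_force: [7.0, 16.5, 1.9]
opening: 0.001
```

>>> apply_moves([
  [[-0.003,0,0,0,0,0,1],[-0.003,0,0,0,0,0,1],[-0.003,0,0,0,0,0,1]],
])

```text
time: 8.0
eef_pos: [0.4929, -0.1531, 0.0775]
tcp_rot: [0.812, 0.583, 0.022, -0.014]
contact_force: [5.5, 13.7, 1.9]
opening: 0.0
```

```bash
python3 go.py -110 -14 76
```

```text
clamp pos [-94.8 -14.7  77.5] world [ 0.4929 -0.1531  0.0775] target [ 0.4877 -0.1674  0.076 ]
tool shift [-0.0153 -0.0003  0.0007] yaw err deg 1.37 tilt [ 0.02   0.049 -0.999] F [ 5.5 13.7  1.9] t 8.0 open 0.0002551775938283106 q [-0.52  0.12  2.08  0.06  0.95 -0.24]
```

It's held at 15 N with the TCP at clamp x -95, about 15 mm short of my prediction. I'll look before judging whether it's the stop.

Run:
```python
from h import *
import cv2
P=(.5069,-.0582,1.2704)
b=ctrl.read_camera("side")[110:330,220:520,::-1]
cv2.imwrite("pics/s6.png",cv2.resize(b,None,fx=2.6,fy=2.6,interpolation=cv2.INTER_CUBIC))
for g in(-130,-118): 
  p=lambda a:((proj("side",W(*P,a))-[220,110])*2.6).round()
  print(g,"ball",p([g+30+75*np.sin(.69),34.2,54+75*np.cos(.69)]),"gripcorner z96 front +y",p([g+9,6,96]),"front plate",p([g+59,17,64]))
```

```text
-130 ball [439. 192.] gripcorner z96 front +y [468. 163.] front plate [432. 236.]
-118 ball [428. 199.] gripcorner z96 front +y [457. 169.] front plate [421. 243.]
```

View pics/s6.png

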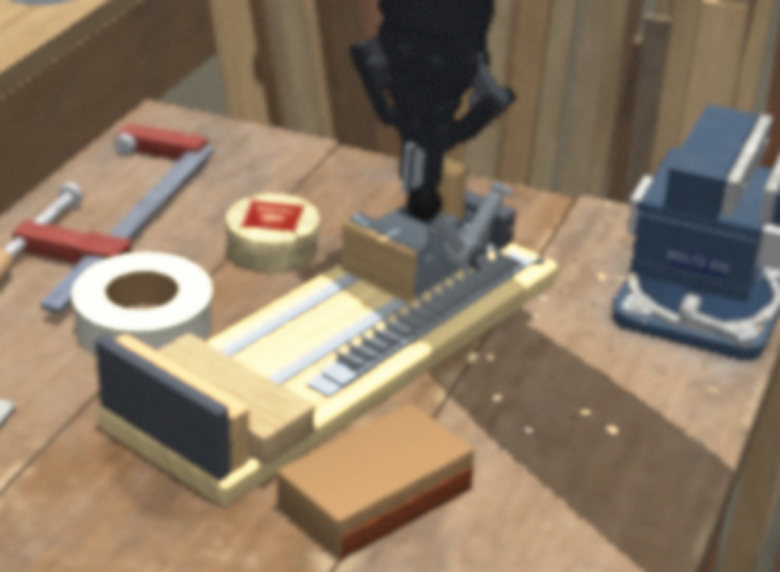

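Ball at (425,203) in the side crop puts the grip at about clamp x -115, and the gap to the stop is unclear. The pawl is still over. I'll back off, raise and look from above.

>>> apply_moves([
  [[0.006,0,0,0,0,-1,1],[0.004,0,-0.02,0,0,0,1],[0,0,-0.04,0,0,0,1],[0,0,-0.05,0,0,0,1],[0,0,-0.05,0,0,0,1],[-0.05,0,-0.04,0,0,0,1],[-0.05,0,0,0,0,0,1],[-0.05,0,0,0,0,0,1],[-0.05,0,0,0,0,0,1],[-0.05,0,0,0,0,0,1],[0,0,0,0,0,0,1]],
])

```text
time: 9.15
eef_pos: [0.4186, -0.3896, 0.2699]
tcp_rot: [0.803, 0.595, 0.012, -0.004]
contact_force: [0.4, -0.0, 1.1]
opening: 0.001
```

```bash
python3 go.py -95 -14 150
python3 - <<'E'
from h import *
import cv2
P=(.5069,-.0582,1.2704)
b=ctrl.read_camera("top")[155:310,265:500,::-1]
cv2.imwrite("pics/t7.png",cv2.resize(b,None,fx=3.4,fy=3.4,interpolation=cv2.INTER_CUBIC))
p=lambda a:((proj("top",W(*P,a))-[265,155])*3.4).round()
print("stop face z48",p([-151,-45,48]),p([-151,17,48]))
for x in(-151,-143,-135):print(x,p([x,-45,50]),p([x,17,50]))
E
```

```text
clamp pos [-342.7  -13.8  269.9] world [ 0.4186 -0.3896  0.2699] target [ 0.4922 -0.1531  0.15  ]
tool shift [0.2447 0.0003 0.1258] yaw err deg -0.28 tilt [ 0.016  0.02  -1.   ] F [ 0.4 -0.   1.1] t 9.15 open 0.0013859691840309714 q [-0.94  0.03  1.79  0.03  1.32 -0.65]
stop face z48 [743. 269.] [709. 396.]
-151 [744. 269.] [710. 395.]
-143 [727. 264.] [693. 390.]
-135 [711. 259.] [676. 385.]
```

View pics/t7.png

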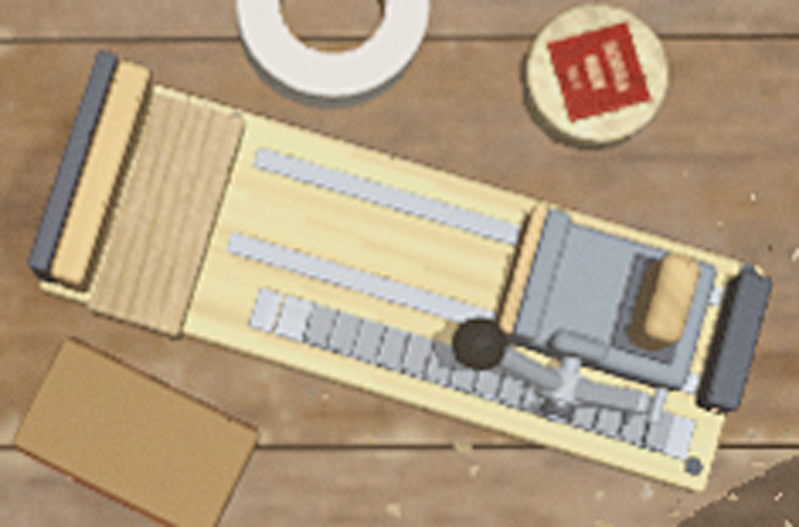

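Top crop: slide's rear edge is at (715,265) and the stop face at (740,270), with rail still showing between them. That leaves about 8–12 mm, so it isn't at the stop and something held it. One combined enlarged view of the rear end will help (picture 11).

Run:
```python
from plant import ctrl
import cv2,numpy as np
t=sum(ctrl.read_camera("top")[215:300,395:500,::-1].astype(float) for _ in range(6))/6
s=sum(ctrl.read_camera("side")[150:255,350:440,::-1].astype(float) for _ in range(6))/6
r=lambda a,w,h:cv2.resize(a.clip(0,255).astype(np.uint8),(w,h),interpolation=cv2.INTER_CUBIC)
t=r(t,430,348);s=r(s,370,432)
o=np.zeros((432,800,3),np.uint8);o[:348,:430]=t;o[:,430:]=s
cv2.imwrite("pics/z8.png",cv2.convertScaleAbs(o,alpha=1.3,beta=15)); print(ctrl.get_state()["time"])
```

```text
9.8
```

View pics/z8.png

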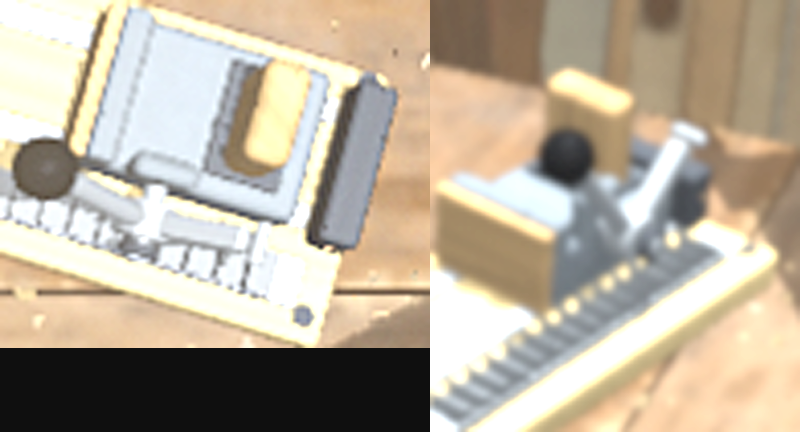

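No object shows in the gap (top part, x 320–345), and the lever tip is well off the teeth. The ball is at the same pixel as while I was pressing, so the jaw did not spring back. I'll push again, lower on the grip and harder (still under 40 N), watching the TCP travel.

>>> apply_moves([
  [[0.05,0,0,0,0,0.3,1],[0.05,0,0,0,0,0,1],[0.05,0,0,0,0,0,1],[0.05,0,0,0,0,0,1],[0.05,0,0.02,0,0,0,1],[0,0,0.03,0,0,0,1],[0,0,0.03,0,0,0,1],[0,0,0,0,0,0,1],[0,0,0,0,0,0,1]],
])

```text
time: 10.7
eef_pos: [0.4979, -0.1407, 0.2004]
tcp_rot: [0.803, 0.596, 0.016, -0.0]
contact_force: [-0.2, 0.2, 0.6]
opening: -0.003
```

```bash
python3 go.py -85 -14 70
```

```text
clamp pos [-81.4 -15.8 200.4] world [ 0.4979 -0.1407  0.2004] target [ 0.4951 -0.1435  0.07  ]
tool shift [-0.007  -0.0042  0.1302] yaw err deg -0.41 tilt [ 0.025  0.02  -0.999] F [-0.2  0.2  0.6] t 10.7 open -0.0031301832366625705 q [-0.49 -0.05  2.    0.03  1.17 -0.2 ]
```

>>> apply_moves([
  [[-0.001,-0.002,0,1.0,-1.5,0.4,1],[0,0,0.03,0,0,0,1],[0,0,0.03,0,0,0,1],[0,0,0.03,0,0,0,1],[0,0,0.02,0,0,0,1],[0,0,0.01,0,0,0,1],[0,0,0,0,0,0,1]],
])

```text
time: 11.4
eef_pos: [0.5051, -0.1501, 0.0919]
tcp_rot: [0.807, 0.591, 0.005, 0.012]
contact_force: [0.4, -0.2, 0.4]
opening: 0.001
```

```bash
python3 go.py -85 -14 70
```

```text
clamp pos [-88.3 -25.4  91.9] world [ 0.5051 -0.1501  0.0919] target [ 0.4951 -0.1435  0.07  ]
tool shift [ 0.0034 -0.012   0.0216] yaw err deg 0.38 tilt [ 0.022 -0.013 -1.   ] F [ 0.4 -0.2  0.4] t 11.4 open 0.0005289373815770596 q [-0.48  0.11  2.06 -0.    0.95 -0.17]
```

>>> apply_moves([
  [[0.003,-0.006,0.008,1.4,0.4,0,1],[0.001,-0.006,0.008,0,0,0,1],[0,0,0.006,0,0,0,1],[0,0,0,0,0,0,1]],
])

```text
time: 11.8
eef_pos: [0.4971, -0.1442, 0.0729]
tcp_rot: [0.807, 0.59, 0.002, 0.002]
contact_force: [-0.2, -0.4, 0.2]
opening: 0.001
```

>>> apply_moves([
  [[-0.005,0,0,0,0,0,1],[-0.005,0,0,0,0,0,1]],
])

```text
time: 12.0
eef_pos: [0.4943, -0.1538, 0.0733]
tcp_rot: [0.807, 0.591, 0.002, 0.003]
contact_force: [0.1, 0.7, -0.3]
opening: -0.003
```

>>> apply_moves([
  [[-0.005,0,0,0,0,0,1]],
])

```text
time: 12.1
eef_pos: [0.4942, -0.1543, 0.0734]
tcp_rot: [0.809, 0.588, 0.008, -0.001]
contact_force: [11.6, 29.0, 2.4]
opening: -0.003
```

>>> apply_moves([
  [[-0.007,0,0,0,0,0,1]],
])

```text
time: 12.2
eef_pos: [0.4944, -0.1541, 0.0736]
tcp_rot: [0.811, 0.585, 0.015, -0.006]
contact_force: [13.2, 31.5, 2.5]
opening: 0.001
```

```bash
python3 go.py -110 -14 70
```

```text
clamp pos [-95.3 -16.4  73.6] world [ 0.4944 -0.1541  0.0736] target [ 0.4877 -0.1674  0.07  ]
tool shift [-0.0149 -0.0021  0.0031] yaw err deg 1.11 tilt [ 0.018  0.028 -0.999] F [13.2 31.5  2.5] t 12.2 open 0.0014323059712575065 q [-0.51  0.13  2.08  0.04  0.93 -0.22]
```

The TCP stops at the same x (-95.3) with 34 N applied, so it's a hard stop. I'll retreat and use the last picture to settle the rear gap, alongside a numerical estimate of jaw travel.

>>> apply_moves([
  [[0.006,0,0,0,0,-1,1],[0.005,0,-0.01,0,0,0,1],[0,0,-0.04,0,0,0,1],[0,0,-0.05,0,0,0,1],[0,0,-0.05,0,0,0,1],[-0.05,0,-0.04,0,0,0,1],[-0.05,0,0,0,0,0,1],[-0.05,0,0,0,0,0,1],[-0.05,0,0,0,0,0,1],[-0.05,0,0,0,0,0,1],[-0.05,0,0,0,0,0,1],[0,0,0,0,0,0,1]],
])

```text
time: 13.4
eef_pos: [0.4068, -0.4296, 0.2681]
tcp_rot: [0.805, 0.593, 0.011, 0.005]
contact_force: [0.1, 0.3, -0.9]
opening: 0.001
```

Run:
```python
from h import *
import cv2
P=(.5069,-.0582,1.2704)
t=ctrl.read_camera("top")[:,:,::-1];cv2.imwrite("pics/top9.png",t)
s=ctrl.read_camera("side")[:,:,::-1];cv2.imwrite("pics/side9.png",s)
# rectify top into clamp plane z=49: 4 px/mm, x -175..-45, y -60..60
def rect(img,n,z,x0=-175,x1=-45):
    X,Y=np.meshgrid(np.arange(x0,x1,.33),np.arange(-62,62,.33))
    c=C[n];M=c["cam_to_world"];co,si=np.cos(P[2]),np.sin(P[2])
    w=np.stack([P[0]+(co*X-si*Y)/1e3,P[1]+(si*X+co*Y)/1e3,0*X+z/1e3],-1)-M[:3,3]
    q=w@M[:3,:3];u=q[...,0]/-q[...,2];v=-q[...,1]/-q[...,2];d=1+c["k1"]*(u*u+v*v);K=c["camera_matrix"]
    return cv2.remap(img,(K[0,0]*u*d+K[0,2]).astype(np.float32),(K[1,1]*v*d+K[1,2]).astype(np.float32),cv2.INTER_CUBIC)
r=rect(t,"top",49);print(r.shape)
for x in range(-170,-50,10):
    cv2.putText(r,str(-x),(int((x+175)/.33)-9,12),0,.35,(0,0,255),1);cv2.line(r,(int((x+175)/.33),15),(int((x+175)/.33),22),(0,0,255),1)
r0=rect(t,"top",18)
o=np.zeros((600,790,3),np.uint8);o[:r.shape[0],:r.shape[1]]=r
b=cv2.resize(r[:,0:160],(390,600)[:2]) if 0 else cv2.resize(s[175:245,385:455],(390,390),interpolation=cv2.INTER_CUBIC)
o[:390,400:]=b
h=cv2.resize(t[230:275,455:505],(233,210),interpolation=cv2.INTER_CUBIC);o[390:,400:633]=h
o[380:600,:390]=cv2.resize(r0,(390,376))[80:300]
cv2.imwrite("pics/z9.png",o)
# 1-D brightness profiles along clamp x at several y (z=49)
g=cv2.cvtColor(rect(t,"top",49),cv2.COLOR_BGR2GRAY)
for y in(-38,-20,8): 
    row=g[int((y+62)/.33)-6:int((y+62)/.33)+6].mean(0); print(y,[(int(-175+.33*i),int(row[i])) for i in range(6,160,6)])
print(ctrl.get_state()["time"],ctrl.get_state()["eef_pos"])
```

```text
(376, 394, 3)
-38 [(-173, 135), (-171, 133), (-169, 137), (-167, 145), (-165, 114), (-163, 104), (-161, 113), (-159, 113), (-157, 112), (-155, 115), (-153, 113), (-151, 101), (-149, 54), (-147, 47), (-145, 87), (-143, 171), (-141, 227), (-139, 199), (-137, 149), (-135, 168), (-133, 169), (-131, 159), (-129, 180), (-127, 200), (-125, 195), (-123, 205)]
-20 [(-173, 142), (-171, 141), (-169, 140), (-167, 144), (-165, 116), (-163, 107), (-161, 116), (-159, 112), (-157, 111), (-155, 114), (-153, 114), (-151, 103), (-149, 60), (-147, 47), (-145, 70), (-143, 188), (-141, 234), (-139, 196), (-137, 148), (-135, 171), (-133, 170), (-131, 161), (-129, 172), (-127, 188), (-125, 187), (-123, 184)]
8 [(-173, 135), (-171, 136), (-169, 139), (-167, 139), (-165, 123), (-163, 107), (-161, 119), (-159, 115), (-157, 114), (-155, 117), (-153, 118), (-151, 107), (-149, 61), (-147, 52), (-145, 68), (-143, 178), (-141, 221), (-139, 197), (-137, 144), (-135, 172), (-133, 175), (-131, 175), (-129, 144), (-127, 125), (-125, 118), (-123, 131)]
13.5 [ 0.40861603 -0.42574975  0.26807586]
```

View pics/z9.png

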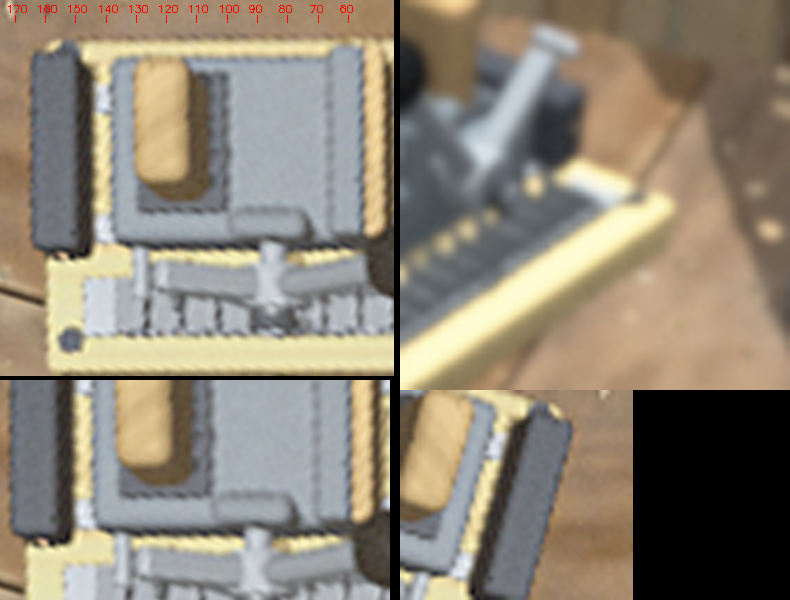

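Rectified view (ticks are -x in mm): stop face at -150.5, slide rear at about -138, so 12 mm is still open and nothing is visible in the gap. Pawl tip bar is about 40 mm above the teeth. Before blaming the clamp, I'll check whether the arm itself is being blocked, with a free pass above the grip to x ≈ -112.

>>> apply_moves([
  [[0.05,0,0,0,0,0.3,1],[0.05,0,0,0,0,0,1],[0.05,0,0,0,0,0,1],[0.05,0,0,0,0,0,1],[0.035,0,0.02,0,0,0,1],[0,0,0.03,0,0,0,1],[0,0,0.03,0,0,0,1],[0,0,0.02,0,0,0,1],[0,0,0.01,0,0,0,1],[0,0,0,0,0,0,1],[0,0,0,0,0,0,1]],
])

```text
time: 14.6
eef_pos: [0.4841, -0.1829, 0.1659]
tcp_rot: [0.801, 0.598, 0.014, 0.01]
contact_force: [0.4, -1.1, 0.5]
opening: 0.003
```

```bash
python3 go.py -112 -14 112
```

```text
clamp pos [-125.9  -15.1  165.9] world [ 0.4841 -0.1829  0.1659] target [ 0.4871 -0.1693  0.112 ]
tool shift [ 0.0133 -0.0027  0.054 ] yaw err deg -0.73 tilt [ 0.034  0.001 -0.999] F [ 0.4 -1.1  0.5] t 14.6 open 0.0025154263762309703 q [-0.57 -0.01  2.04  0.02  1.09 -0.29]
```

>>> apply_moves([
  [[0,0,0.02,1.9,0.6,0.7,1],[0,-0.002,0.02,0,0,0,1],[0,-0.003,0.012,0,0,0,1],[0,0,0,0,0,0,1],[0,0,0,0,0,0,1]],
])

```text
time: 15.1
eef_pos: [0.4844, -0.1834, 0.1205]
tcp_rot: [0.805, 0.593, 0.011, -0.001]
contact_force: [-0.6, -0.8, 0.3]
opening: 0.0
```

```bash
python3 go.py -112 -14 112; python3 -c "
from plant import ctrl
s=ctrl.get_state();print(s['wrist_torque'],s['joint_efforts'])"
```

```text
clamp pos [-126.3  -15.5  120.5] world [ 0.4844 -0.1834  0.1205] target [ 0.4871 -0.1693  0.112 ]
tool shift [ 0.0141 -0.0016  0.0087] yaw err deg -0.02 tilt [ 0.016  0.014 -1.   ] F [-0.6 -0.8  0.3] t 15.1 open 0.0004943806276670663 q [-0.57  0.06  2.05  0.02  1.02 -0.28]
[-0.03424106  0.01548911  0.00925797] [ 3.05304432e-02 -2.76489043e+01 -2.53110373e+01  3.79016425e-02
  9.36594952e-04 -2.72979350e-04]
```

The arm goes to x=-126 at z=120 without contact. To rule out arm blockage at pushing height, I'll go down behind the grip (x≈-150, above the 48 mm stop) to z≈75.

>>> apply_moves([
  [[-0.012,-0.001,0,1,-0.5,0,1],[-0.012,0,0.005,0,0,0,1],[0,0,0.012,0,0,0,1],[0,0,0.012,0,0,0,1],[0,0,0.008,0,0,0,1],[0,0,0,0,0,0,1],[0,0,0,0,0,0,1]],
])

```text
time: 15.8
eef_pos: [0.4765, -0.2093, 0.0822]
tcp_rot: [0.805, 0.593, 0.002, -0.004]
contact_force: [0.2, -0.3, -0.0]
opening: -0.001
```

```bash
python3 go.py -150 -14 75
python3 - <<'E'
from plant import ctrl
s=ctrl.get_state();print(s['wrist_torque'],s['joint_efforts'])
E
```

```text
clamp pos [-153.3  -15.7   82.2] world [ 0.4765 -0.2093  0.0822] target [ 0.4759 -0.2056  0.075 ]
tool shift [ 0.0033 -0.0016  0.0072] yaw err deg 0.05 tilt [-0.002  0.008 -1.   ] F [ 0.2 -0.3 -0. ] t 15.8 open -0.0005859703276965006 q [-0.61  0.13  2.06  0.01  0.96 -0.31]
[-0.05407708  0.01349726  0.02617741] [-6.87101553e-02 -2.93885118e+01 -2.42573279e+01  6.17919184e-03
  1.90790609e-02 -1.22702304e-04]
```

Free there too, so it is the jaw that's being held. I'll solve the pawl angle and grip position from the ball pixels in both pictures taken after the slide.

Run:
```python
from h import *
import cv2
P=(.5069,-.0582,1.2704)
t=cv2.imread("pics/top9.png");s=cv2.imread("pics/side9.png")
def blob(im,c,r=16):
    x,y=c;a=im[y-r:y+r,x-r:x+r].max(2)<60
    n,l,st,ce=cv2.connectedComponentsWithStats(a.astype(np.uint8));i=1+st[1:,4].argmax();print(st[i],ce[i]+[x-r,y-r]);return ce[i]+[x-r,y-r]
bt=blob(t,(406,256));bs=blob(s,(383,188))
f=lambda v:np.r_[proj("top",W(*P,v))-bt,proj("side",W(*P,v))-bs]
o=least_squares(f,[-37,34,112],x_scale=50);print("ball clamp",o.x.round(1),o.fun.round(2))
for q in(1.1,1.2,1.3,1.4):print(q,"ball z",54+75*np.cos(q-.61),"g",o.x[0]-30-75*np.sin(q-.61))
t0=cv2.imread("pics/top0.png");s0=cv2.imread("pics/side0.png")
bt=blob(t0,(388,250));bs=blob(s0,(373,190));o=least_squares(f,[-10,34,120],x_scale=50);print("start ball",o.x.round(1),o.fun.round(2))
```

```text
[17  9  2  1  2] [407.5 249. ]
[ 10  10  13  13 130] [382.85384615 188.01538462]
ball clamp [-39.3  25.5 107.1] [ 0.82  2.55 -2.97 -0.42]
1.1 ball z 120.1749643957591 g -104.58643380721739
1.2 ball z 116.32055093251228 g -111.01656891283932
1.3 ball z 111.84345112478299 g -117.02978086102813
1.4 ball z 106.78839867391771 g -122.5659876257011
[22 17  2  3  3] [394.66666667 252.        ]
[ 10  10  12  13 117] [372.35897436 189.70940171]
start ball [-18.2  30.7 113.4] [-0.58 -1.78  2.05  0.3 ]
```

Run:
```python
from h import *
P=(.5069,-.0582,1.2704)
for n,bt,bs in(("now",(405.9,255.9),(382.85,188.0)),("start",(388.2,250),(372.4,189.7)),):
    f=lambda v:np.r_[proj("top",W(*P,v))-bt,proj("side",W(*P,v))-bs]
    o=least_squares(f,[-30,34,115],x_scale=50);print(n,o.x.round(1),o.fun.round(2))
```

```text
now [-37.4  33.2 110.1] [-0.01 -0.02  0.03  0.  ]
start [ -9.6  33.6 118.7] [-0.03 -0.09  0.11  0.02]
```

Pawl confirmed at 1.3±0.05 and the ball's y is right. My picture viewings are used up, so I'll check the start image numerically for any low feature on the base just ahead of the stop.

Run:
```python
from h import *
import cv2
P=(.5069,-.0582,1.2704)
def samp(im,n,z,xs,y):
    pts=np.array([[proj(n,W(*P,[x,yy,z])) for x in xs] for yy in(y-1,y,y+1)],np.float32)
    return cv2.remap(im,pts[...,0],pts[...,1],cv2.INTER_LINEAR).mean(0).round().astype(int)
xs=np.arange(-156,-100,3)
for n in("top","side"):
    for k in("0","9"):
        im=cv2.imread(f"pics/{n}{k}.png")
        for y in(-50,-42,-20,-6,5,22): print(n,k,y,[tuple(map(int,a)) for a in samp(im,n,18,xs,y)][:14])
```

```text
top 0 -50 [(87, 93, 96), (162, 215, 230), (169, 217, 231), (169, 217, 232), (167, 216, 230), (165, 215, 231), (167, 216, 230), (166, 215, 229), (167, 216, 231), (166, 216, 231), (164, 215, 230), (167, 216, 231), (166, 215, 230), (165, 214, 230)]
top 0 -42 [(66, 72, 76), (47, 55, 62), (109, 136, 147), (176, 223, 232), (176, 215, 223), (168, 212, 221), (173, 213, 221), (164, 205, 214), (173, 211, 221), (167, 209, 219), (175, 216, 225), (171, 211, 219), (175, 217, 226), (170, 209, 217)]
top 0 -20 [(70, 74, 78), (49, 55, 62), (112, 151, 164), (175, 224, 236), (171, 219, 230), (169, 218, 229), (168, 218, 230), (170, 218, 230), (169, 218, 230), (171, 220, 231), (170, 218, 230), (169, 219, 230), (171, 219, 231), (171, 219, 231)]
top 0 -6 [(74, 74, 80), (48, 55, 62), (104, 143, 159), (161, 210, 227), (156, 205, 221), (155, 205, 221), (155, 205, 221), (157, 205, 222), (156, 205, 221), (155, 203, 221), (156, 205, 222), (157, 206, 222), (157, 206, 222), (156, 206, 222)]
top 0 5 [(78, 82, 85), (52, 58, 64), (133, 144, 150), (217, 217, 213), (217, 214, 210), (212, 210, 206), (214, 209, 206), (209
[... 4005 characters left out ...]
[(165, 159, 150), (192, 185, 176), (216, 208, 198), (225, 218, 209), (223, 216, 205), (194, 186, 176), (147, 141, 134), (116, 112, 106), (104, 100, 95), (103, 99, 95), (108, 104, 99), (107, 103, 98), (97, 93, 87), (88, 84, 78)]
side 9 5 [(83, 78, 73), (98, 93, 86), (101, 96, 90), (101, 95, 88), (106, 99, 92), (111, 103, 97), (111, 104, 98), (108, 101, 95), (109, 105, 98), (118, 114, 107), (128, 123, 116), (127, 122, 115), (115, 111, 105), (100, 97, 92)]
side 9 22 [(200, 235, 244), (183, 221, 231), (157, 188, 199), (126, 140, 144), (113, 117, 116), (119, 130, 133), (127, 146, 152), (118, 131, 134), (111, 112, 110), (112, 108, 104), (110, 106, 101), (98, 94, 90), (90, 89, 86), (102, 106, 104)]
```

No fixture or object on the base ahead of the stop in the start image; it's clean wood and rails. I'll do a jiggle test: draw the jaw forward about 20 mm from behind, then push it back, to see whether it stops at the same place.

>>> apply_moves([
  [[0.008,0,0.004,0,0,0,1],[0.008,0,0.002,0,0,0,1],[0.007,0,0,0,0,0,1],[0.007,0,0,0,0,0,1],[0.005,0,0,0,0,0,1]],
])

```text
time: 16.3
eef_pos: [0.4878, -0.1742, 0.0763]
tcp_rot: [0.805, 0.594, 0.001, -0.002]
contact_force: [-0.3, -2.8, -2.6]
opening: 0.0
```

```bash
python3 go.py -115 -14 75
```

```text
clamp pos [-116.5  -16.1   76.3] world [ 0.4878 -0.1742  0.0763] target [ 0.4862 -0.1722  0.075 ]
tool shift [ 0.0015 -0.0021  0.0013] yaw err deg -0.04 tilt [-0.001  0.004 -1.   ] F [-0.3 -2.8 -2.6] t 16.3 open 0.00011026057648761984 q [-0.54  0.13  2.07  0.    0.94 -0.24]
```

>>> apply_moves([
  [[-0.008,0,0,0,0,0,1],[-0.002,0,-0.03,0,0,0,1],[0,0,-0.035,0,0,0,1],[0,0,-0.01,0,0,0,1],[0.03,-0.001,0,0,0,0,1],[0.03,-0.001,0,0,0,0,1],[0.008,0,0,0,0,0,1],[0,0,0,0,0,0,1]],
])

```text
time: 17.1
eef_pos: [0.5034, -0.1164, 0.154]
tcp_rot: [0.805, 0.593, 0.003, -0.004]
contact_force: [0.4, 0.0, -0.5]
opening: 0.001
```

```bash
python3 go.py -64 -14 75
```

```text
clamp pos [-56.7 -13.9 154. ] world [ 0.5034 -0.1164  0.154 ] target [ 0.5013 -0.1235  0.075 ]
tool shift [-0.008   0.0004  0.0789] yaw err deg 0.06 tilt [-0.    0.01 -1.  ] F [ 0.4  0.  -0.5] t 17.1 open 0.0013019312959534428 q [-0.43  0.02  2.03  0.01  1.1  -0.13]
```

>>> apply_moves([
  [[-0.005,0,0.015,0,-0.4,0,1],[0,0,0.02,0,0,0,1],[0,-0.001,0.02,0,0,0,1],[0,-0.001,0.015,0,0,0,1],[0,0,0,0,0,0,1]],
])

```text
time: 17.6
eef_pos: [0.4986, -0.1243, 0.0801]
tcp_rot: [0.806, 0.592, -0.001, -0.002]
contact_force: [-0.2, -0.2, -0.0]
opening: 0.002
```

```bash
python3 go.py -90 -14 75
```

```text
clamp pos [-65.6 -11.6  80.1] world [ 0.4986 -0.1243  0.0801] target [ 0.4936 -0.1483  0.075 ]
tool shift [-0.0244  0.0025  0.0051] yaw err deg 0.14 tilt [-0.004  0.002 -1.   ] F [-0.2 -0.2 -0. ] t 17.6 open 0.001944879666450888 q [-0.44  0.12  2.08  0.    0.95 -0.14]
```

>>> apply_moves([
  [[-0.008,0.002,0.002,0,0,0,1],[-0.008,0,0.001,0,0,0,1],[-0.006,0,0,0,0,0,1]],
])

```text
time: 17.9
eef_pos: [0.4938, -0.1475, 0.0775]
tcp_rot: [0.806, 0.592, -0.0, -0.003]
contact_force: [0.9, 2.4, -1.6]
opening: -0.0
```

>>> apply_moves([
  [[-0.004,0,0,0,0,0,1],[-0.004,0,0,0,0,0,1]],
])

```text
time: 18.1
eef_pos: [0.4919, -0.1535, 0.0778]
tcp_rot: [0.808, 0.59, 0.003, -0.005]
contact_force: [8.0, 20.6, -0.8]
opening: 0.001
```

>>> apply_moves([
  [[-0.004,0,0,0,0,0,1]],
])

```text
time: 18.2
eef_pos: [0.492, -0.1534, 0.0779]
tcp_rot: [0.809, 0.588, 0.008, -0.008]
contact_force: [8.8, 20.5, -0.1]
opening: 0.003
```

```bash
python3 go.py -110 -14 75; python3 -c "
from plant import ctrl
s=ctrl.get_state();print(s['wrist_torque'])"
```

```text
clamp pos [-95.4 -13.9  77.9] world [ 0.492  -0.1534  0.0779] target [ 0.4877 -0.1674  0.075 ]
tool shift [-0.0147  0.0003  0.0026] yaw err deg 0.78 tilt [ 0.004  0.023 -1.   ] F [ 8.8 20.5 -0.1] t 18.2 open 0.0029609510067444746 q [-0.51  0.12  2.07  0.03  0.95 -0.21]
[ 3.18220536e+00 -1.35984167e+00 -3.00126634e-03]
```

It stops at exactly the same TCP (-95.4) a third time, so it's a repeatable fixed limit and not a tooth (those would repeat every 12 mm). As a last check, I'll difference the start and current images in the strip of base still visible between slide and stop, to see if anything has moved in there.

>>> apply_moves([
  [[0.006,0,0,0,0,-0.7,1],[0.005,0,-0.01,0,0,0,1],[0,0,-0.04,0,0,0,1],[0,0,-0.05,0,0,0,1],[0,0,-0.05,0,0,0,1],[-0.05,0,-0.04,0,0,0,1],[-0.05,0,0,0,0,0,1],[-0.05,0,0,0,0,0,1],[-0.05,0,0,0,0,0,1],[-0.05,0,0,0,0,0,1],[-0.05,0,0,0,0,0,1],[0,0,0,0,0,0,1]],
])

```text
time: 19.4
eef_pos: [0.4096, -0.4295, 0.2813]
tcp_rot: [0.803, 0.596, 0.001, 0.01]
contact_force: [-0.3, 1.4, 0.6]
opening: 0.001
```

Run:
```python
from h import *
import cv2
P=(.5069,-.0582,1.2704)
cap=lambda n:np.mean([ctrl.read_camera(n)[:,:,::-1].astype(float) for _ in range(3)],0).astype(np.uint8)
t=cap("top");s=cap("side");cv2.imwrite("pics/top10.png",t);cv2.imwrite("pics/side10.png",s)
t0=cv2.imread("pics/top0.png")
xs=np.arange(-152,-136,2);ys=np.arange(-56,60,4)
def g(im,z=18):
    p=np.array([[proj("top",W(*P,[x,y,z])) for x in xs] for y in ys],np.float32)
    return cv2.remap(cv2.cvtColor(im,6),p[...,0],p[...,1],cv2.INTER_LINEAR).astype(int)
d=g(t)-g(t0);print("x",xs)
for y,r in zip(ys,d):print(y,r)
# everything else unmoved? mean abs diff around other things
t9=cv2.absdiff(t,t0).max(2);print("top diff blobs (>40) outside clamp:")
n,l,st,ce=cv2.connectedComponentsWithStats(((t9>40)).astype(np.uint8))
for i in range(1,n):
    if st[i,4]>15:print(st[i],ce[i].round())
print(ctrl.get_state()["time"])
```

```text
x [-152 -150 -148 -146 -144 -142 -140 -138]
-56 [ 1  0 -2  0  0  1 -1  1]
-52 [ 0  0  0  1  2  0  6 -4]
-48 [  0   0   2   1 -36 -64 -58 -55]
-44 [ -5  -1   2  -7 -57 -57 -49 -58]
-40 [ -4   0   3  -7 -75 -48 -28 -34]
-36 [ -3   1   3  -4 -55 -48 -43 -50]
-32 [ -5  -1   0  -6 -47 -36 -28 -49]
-28 [ -3   2   3  -2 -66 -60 -45 -50]
-24 [ -4  -1   2  -3 -49 -55 -49 -56]
-20 [ -4   1   3  -4 -51 -56 -43 -51]
-16 [ -6  -1   3  -3 -71 -54 -45 -50]
-12 [-10   1   2  -1 -45 -53 -42 -45]
-8 [ -5   0   4  -6 -79 -44 -35 -33]
-4 [ -7  -2   3  -2 -49 -38 -29 -30]
0 [ -7  -1   4  -9 -53 -55 -44 -44]
4 [ -8   0   3  -6 -74 -43 -33 -29]
8 [ -8   2   2  -3 -54 -50 -40 -43]
12 [ -5  -2   0   3 -14 -71 -98 -71]
16 [-12   1   1   1   4   3   1 -27]
20 [  1   1   0   1   0   1   4 -13]
24 [ 1  0  1  1  1  1  3 -6]
28 [ 1  1  1  1  1  2  0 -9]
32 [ 1  1  0  2  1 -1  2 -9]
36 [ 1  3  2  1  0 -1 -1 -1]
40 [1 1 2 0 2 1 1 0]
44 [ 1  2  0  1  1  2 -1  0]
48 [2 1 0 0 0 1 0 1]
52 [0 0 1 2 1 0 0 1]
56 [2 2 0 1 2 0 2 1]
top diff blobs (>40) outside clamp:
[ 344  196  132   83 4824] [408. 238.]
[356 249   5   7  24] [358. 253.]
[522 261  25  24 358] [536. 276.]
[ 412  287  142  102 3945] [500. 322.]
[ 322  353   87   48 1281] [358. 376.]
[ 253  364   68   37 1265] [290. 385.]
[438 380  17  18  82] [446. 393.]
[531 385  26  15 267] [546. 391.]
[315 443  10   7  16] [320. 447.]
[ 296  443  172   37 3970] [375. 466.]
[635 443   5   7  22] [638. 446.]
[225 446  50  34 841] [255. 469.]
[623 450   8   8  37] [627. 454.]
19.7
```

```bash
python3 - <<'E'
from h import *
P=(.5069,-.0582,1.2704)
for n,rt,bs in(("tip bar +y end",(140,290),(385+178/5.57,175+42/5.57)),("tip bar -y end",(142,248),(385+140/5.57,175+28/5.57))):
    bt=proj("top",W(*P,[-175+.33*rt[0],-62+.33*rt[1],49]))
    f=lambda v:np.r_[proj("top",W(*P,v))-bt,proj("side",W(*P,v))-bs]
    o=least_squares(f,[-120,34,80],x_scale=50);print(n,o.x.round(1),o.fun.round(1))
E
python3 go.py -95 -14 150
```

```text
tip bar +y end [-122.4   40.2   88.5] [ 0.3  1.  -1.2 -0.1]
tip bar -y end [-121.6   26.6   88.7] [ 0.2  0.8 -0.9 -0.1]
clamp pos [-376.1  -18.   280.3] world [ 0.4128 -0.4228  0.2803] target [ 0.4922 -0.1531  0.15  ]
tool shift [ 0.2818 -0.0025  0.1288] yaw err deg -0.75 tilt [ 0.015 -0.01  -1.   ] F [ 0.1 -0.9 -0. ] t 19.7 open 0.002672985031571934 q [-0.97  0.06  1.75  0.01  1.32 -0.69]
```

Run:
```python
import cv2,numpy as np
from plant import ctrl
for n,b in(("top",(275,150,500,300)),("side",(330,160,440,260))):
    x0,y0,x1,y1=b;d=cv2.absdiff(cv2.imread(f"pics/{n}9.png"),cv2.imread(f"pics/{n}10.png"))[y0:y1,x0:x1].max(2)
    print(n,"clamp px changed since 2nd push:",int((d>40).sum()))
s=ctrl.get_state();print(s["time"],s["contact_force"].round(1));print(ctrl.sign_off())
```

```text
top clamp px changed since 2nd push: 4
side clamp px changed since 2nd push: 81
19.7 [ 0.1 -0.9 -0. ]
the job is handed in; nothing more can be done
None
```

The pawl is thrown over and the jaw is back as far as it would go. However, about 12 mm still shows between the jaw and the end stop, so I can't confirm that part. I handed the job in at 19.7 s.

**Pawl:** I pushed the lever over first. The ball position in both cameras gives about 1.3 rad, and the pawl tip stands about 88 mm above the bench, clear of the teeth. It stayed over throughout.

**Jaw:** I then pushed it back by its grip, about 110 mm, against about 2.5 N, so the pawl was not catching.
- **Where it stopped:** in three pushes, up to 34 N, it came to a hard halt at the same place to within about 0.5 mm.
- **The check that disagrees:** the top picture puts the slide's rear edge at about -138 mm and the stop face at -150.5 mm. I found nothing in the visible part of the gap, and the arm moved freely past that point.
- **What I assumed:** I took this as the jaw's travel limit, but did not prove it. I did not push past 40 N.
- **Extra movement:** between the second and third pushes I drew the jaw about 18 mm forward as a test, then pushed it back.

**Other things:** the offcut, sanding block, tin and tape show no change from the first top picture. At the end the gripper was clear of everything, with about 1 N reading at the wrist.

**Last comparison:** between the final two picture sets, 4 pixels changed around the clamp in the top view. In the side view 81 changed; I did not look into those.

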